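# Third click on the pendant-drill speed controller

## Task

The speed controller of the hanging drill is set too slow: with your fingertips, gently push its lever along the slot, click by click, to the third click above off (off itself is not counted), and leave it resting in that click. Never let the lever go past the third click, and only push it, do not grip it. Do not drag, tip or lift the controller, and leave the jar, the bur block and the ring clamp undisturbed.

Things in the scene. Friction and masses are not known exactly. Their poses are not given: they have to be found in the camera images.
- controller: Grey steel bench speed controller: box 160 mm long, 110 wide, 72 high, 2 to 3 kg, loose on four rubber feet (a sideways push of 13 N or more can drag it). Origin: centre of its underside, on the bench. x: level, along the lever's slot from the off end to the fast end; the off end is always the one nearer the robot (x within 40 degrees of the robot's forward direction). z up.
- speed (a joint): Lever's travel, m: 0 off, 0.015 first click, 0.030 second, 0.045 third, 0.060 fourth, 0.075 fifth (fast end). A sprung roller seats it in each: about 6 N starts it out of a click, the force falls to nothing half-way (7.5 mm), then the lever jumps on alone into the next click, 7 mm ahead of the finger, and stays there. Starts in off, first or second click.
- lever: The lever's black plastic grip on a thin steel stem out of the slot: upright block 16 mm long along the slot, 26 mm across it, 26 mm high, white index line across its top. Origin: centre of the grip's underside, 82 mm above the bench (10 mm above the box's top); axes as the controller's. It stands at x = -37.5 mm + speed, y = 0 in the controller's frame.
- grip (a point): Centre of the lever's grip (13 mm above its underside, 95 mm above the bench).
- off_mark (a point): The off mark: on the slot's centre line on the box's flat top, 72 mm above the bench, where the lever stands in off. An aluminium scale plate surrounds the slot: on the slot's left (+y) a long black cross bar at off and a short one at each of the five clicks; on its right dark blocks that widen towards fast.
- grip_off_side: The third of the grip that faces the off end: the side to push on. Its outer face is 8 mm from the grip's centre; origin at its underside, 5.5 mm from the grip's centre towards off.
- grip_fast_side: The third of the grip that faces the fast end, likewise, 5.5 mm from the grip's centre towards fast.
- bur_block: Bystander: small wooden block 56 x 44 x 28 mm with eleven steel burs standing in it, 53 mm high in all, loose, beside the controller. Origin: centre of its underside.
- paste_jar: Bystander: small glass jar with an aluminium cap, 46 mm across, 50 mm high, loose, on the controller's other side. Origin: centre of its underside.
- ring_clamp: Bystander: wooden ring clamp lying on the bench beyond the controller's fast end, 128 x 30 x 23 mm, loose. Origin: its middle, on the bench.

How it is judged:
On the way, in this order (a step that is already met when the one before it is completed fails the run):
1. the fingers push on the lever (contact force between the fingers and lever above 0.8 N), for 0.02 s.
2. the lever sits in the third click (value of joint speed between 0.0415 and 0.0485 m), for 0.2 s.
At the end, for the whole second after the job is handed in: The lever rests in the third click (speed 0.045 within 3.5 mm); the controller and the three bystanders are within 12 mm of where they started, the controller flat on its feet (all of step 2 and velocity of joint speed between -0.005 and 0.005 m/s and distance of each of controller, bur_block, paste_jar, ring_clamp from where it was at the start of the episode below 0.012 m and angle between controller's own z axis and vertical below 0.05 rad); the robot touches nothing.
It fails at once if the lever goes past the third click, over the hump towards the fourth (value of joint speed above 0.053 m).
It fails at once if the lever is gripped (the fingers press on its off side and its fast side at once) (contact force between the fingers and grip_off_side above 1 N and contact force between the fingers and grip_fast_side above 1 N).
It fails at once if the lever is pushed roughly, with more than 25 N (contact force between anything else and lever above 25 N).
It fails at once if the controller is dragged more than 12 mm, tipped or lifted (distance of controller from where it was at the start of the episode above 0.012 m or angle between controller's own z axis and vertical above 0.1 rad or height (world z) of controller above 0.006 m).
It fails at once if a bystander is moved more than 12 mm or tipped (distance of any of bur_block, paste_jar, ring_clamp from where it was at the start of the episode above 0.012 m or angle between any of bur_block, paste_jar's own z axis and vertical above 0.3 rad).
It also fails if it takes over 58 s, if anything falls off the work surface, if the arm or the gripper's body presses on something with over 40 N, if the wrist force passes 120 N, or if a joint passes its speed limit or range.

## Robot

A 7-joint arm with a two-finger parallel gripper is mounted at the origin on the work surface. World frame = base frame: x ahead of the robot, y to its left, z up, the work surface at z = 0. Lengths are in m, angles in rad, forces in N, time in s.
With the tool pointing down it reaches from about 0.35 to 0.9 m from the base axis. Payload 8.1 kg.
Tool frame: the origin (TCP) lies at the very end of the fingers, on their centre line; the grasp point (between the pads) lies 19 mm behind it (arm.grasp_offset is the distance from the TCP to the grasp point, in m); z points along the fingers, y is the direction in which the jaws open and shut (so a half turn about z gives the same grasp; the last joint's range is limited). The gripper opens to 92 mm and grips with 3 to 60 N. Pads are 19 mm wide; open, the fingers measure 130 mm over their backs; the gripper's body (75 mm by 190 mm) begins 47 mm behind the grasp point.
Start: joints at [1.157, 0.434, 0.025, 1.573, -0.012, 1.134, -0.075], TCP at [0.191, -0.595, 0.227] pointing down, gripper open.
Joint ranges: [-2.62, 2.62], [-0.44, 2.09], [-1.27, 1.32], [0.08, 2.57], [-1.32, 4.46], [0.12, 2], [-2.74, 2.74]. Speed limits (rad/s): [2.22, 2.22, 3.01, 3.01, 3.14, 3.14, 3.14].

## Interface

Orientations are given as a rotation vector (axis times angle).
In Python, from cell import arm, eyes, workorder gives the robot as it stands.
- The arm moves only by the shell command python3 -m inch 'ROWS' [FORCE]. ROWS is JSON, a list that holds one entry, the list of rows, each a list of 5 numbers: the closure, from 0 (fully open) to 1 (shut), then the shift along the tool's x, y, z in mm, then the turn about the tool's z in degrees. A call has 1 to 12 rows; each row shifts and turns the pose as measured when the row begins, along the tool's axes as they then stand; what a row does not reach is not made up. A row lasts 1/10 s, in which the tool goes at most 50 mm and 8.59 degrees, less where a joint would pass 70% of its speed; a pose out of reach is approached as far as the arm can. A call with a gripper value outside its range is refused whole. The fingers move at their own pace and stop on an object; FORCE is the grip in N (left out, the last holds). Time passes only in rows, so rows that do not move let the fingers close. It gives the time, the measured TCP pose, the force and the opening at its end, in the units of the state.
- arm.observe(): the state, without advancing time (a new reading comes with each control period).
- eyes.get_image(name): name is "scene" or "side" or "wrist"; returns a dict with "frame" (420x560x3 uint8, blue, green, red), "intrinsics" (3x3 intrinsics, pixels), "rvec" (rotation vector, rad) and "tvec" (3), from world to camera coordinates, as OpenCV has them; the wrist camera has in their place "T_tool_cam" (4x4, takes a point from camera to tool coordinates, whose origin is the TCP and whose axes are the flange's). Camera axes: x right, y down, z forward; pixel columns grow to the right and rows downward; lengths in m; the calibration is good to about 2 mm. A picture is of the moment at which its call begins: read the wrist's pose just before it. There is no depth.
- workorder.sign_off(): hands the job in, once; it reports no verdict.
The state is a dict: "clock": time; "joints": joint angles; "dq": joint speeds; "joint_efforts": joint torques, N m; "position": TCP position; "ee_rot": TCP orientation; "force": force on the tool from outside, world axes, zero at the start; "ft_torque": the same for the moment, N m; "width": opening from 0.0 (shut) to 1.0 (fully open).
Only numpy, scipy, OpenCV 4.12 (cv2) and the standard library are available. Lean on these libraries where they do the work, as an engineer would, in place of code of your own. Each camera call takes 0.05 s, during which the arm holds its last target.

## Working session

There is one attempt and no reset: what is moved stays moved. The work goes in short steps, Python scripts to look and compute and a shell command to move; the robot and the scene stay as the last step left them, time stands still between calls to the robot, and variables do not carry over. Pictures are saved under pics/ and viewed, and the job is handed in when it is done.

```bash
mkdir -p pics; ls
python3 - <<'E'
from cell import arm, eyes, workorder
import cv2, numpy as np
s=arm.observe()
for k,v in s.items(): print(k,np.round(v,4))
for n in ("scene","side","wrist"):
    d=eyes.get_image(n); cv2.imwrite(f"pics/{n}0.png",d["frame"])
    print(n,{k:np.round(v,4).tolist() for k,v in d.items() if k!="frame"})
E
```

```text
pics
clock 0.0
joints [ 1.1574  0.4352  0.025   1.5741 -0.0116  1.134  -0.0751]
dq [-0.0004  0.003  -0.0004 -0.0001 -0.0011 -0.0004  0.001 ]
joint_efforts [ 1.00000e-04 -6.67839e+01  9.85200e-01 -3.14456e+01 -6.05000e-02
  4.29000e-02  1.00000e-04]
position [ 0.191  -0.5946  0.226 ]
ee_rot [-3.1023e+00 -4.8590e-01  5.0000e-04]
force [-0.4579  0.0886 -0.4672]
ft_torque [-0.0606  0.0049  0.0315]
width 1.0007
scene {'intrinsics': [[415.1249, 0.0, 268.3083], [0.0, 415.1249, 216.4182], [0.0, 0.0, 1.0]], 'rvec': [1.102, 2.3724, -1.0182], 'tvec': [0.3479, -0.2673, 1.3216]}
side {'intrinsics': [[417.0931, 0.0, 277.7906], [0.0, 417.0931, 209.863], [0.0, 0.0, 1.0]], 'rvec': [2.3567, -0.6673, 0.2683], 'tvec': [-0.4979, 0.3279, 0.5588]}
wrist {'intrinsics': [[346.2197, 0.0, 281.3889], [0.0, 346.2197, 210.6017], [0.0, 0.0, 1.0]], 'T_tool_cam': [[0.0003, -0.9578, -0.2873, 0.0772], [1.0, 0.0005, -0.0006, -0.0001], [0.0007, -0.2873, 0.9578, -0.1575], [0.0, 0.0, 0.0, 1.0]]}
```

View pics/scene0.png

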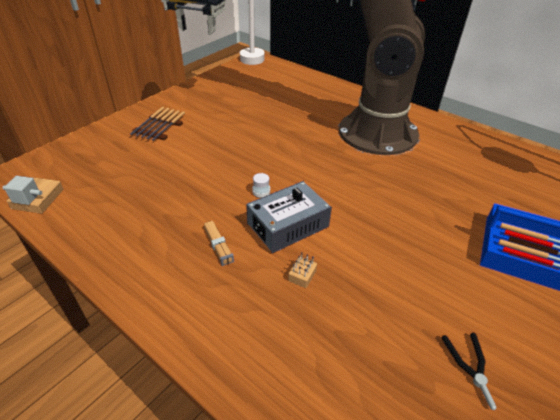

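View pics/side0.png

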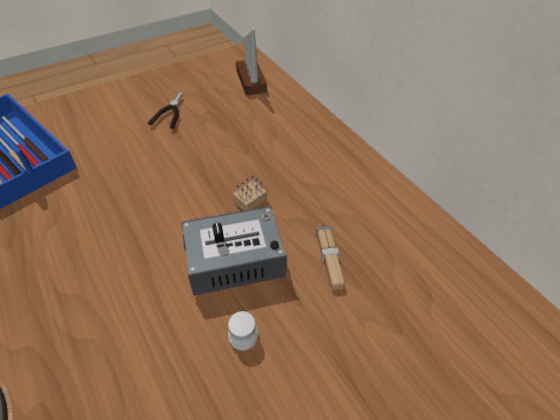

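View pics/wrist0.png

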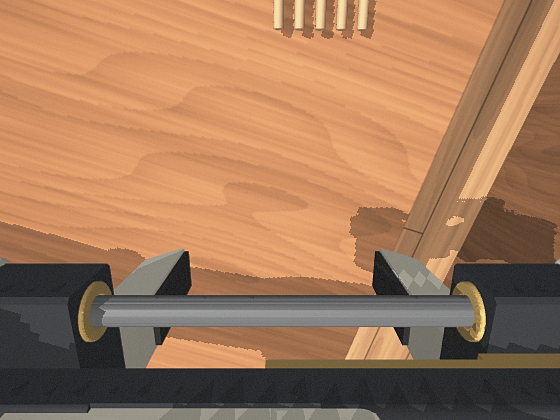

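The scene view shows the controller at about (288,215), with the lever at (298,194), the jar at (261,184), the burs at (302,270) and the clamp at (218,242). In the side view the controller is at (235,248) and the lever at (218,233). Next I'll enlarge both.

```bash
cat > h.py <<'E'
import numpy as np, cv2
from scipy.spatial.transform import Rotation as R
from cell import arm, eyes, workorder
def cam(n):
    s=arm.observe(); d=eyes.get_image(n); K=np.array(d["intrinsics"])
    if n=="wrist":
        T=np.eye(4);T[:3,:3]=R.from_rotvec(s["ee_rot"]).as_matrix();T[:3,3]=s["position"]
        W=np.linalg.inv(T@np.array(d["T_tool_cam"]))
    else:
        W=np.eye(4);W[:3,:3]=R.from_rotvec(np.ravel(d["rvec"])).as_matrix();W[:3,3]=np.ravel(d["tvec"])
    return d["frame"],K,W
def onz(K,W,uv,z):
    c=np.linalg.inv(W)[:3,3]; r=W[:3,:3].T@np.linalg.inv(K)@np.array([uv[0],uv[1],1.])
    return c+r*(z-c[2])/r[2]
def proj(K,W,p):
    q=K@(W[:3,:3]@np.asarray(p,float)+W[:3,3]); return q[:2]/q[2]
def crop(f,x0,y0,w,h,k,name):
    cv2.imwrite("pics/"+name,cv2.resize(f[y0:y0+h,x0:x0+w],None,fx=k,fy=k,interpolation=cv2.INTER_CUBIC))
E
python3 - <<'E'
import cv2
from h import crop
crop(cv2.imread("pics/scene0.png"),235,165,110,90,7,"scene0c.png")
crop(cv2.imread("pics/side0.png"),175,175,120,120,5,"side0c.png")
E
```

```text
(no output)
```

View pics/scene0c.png

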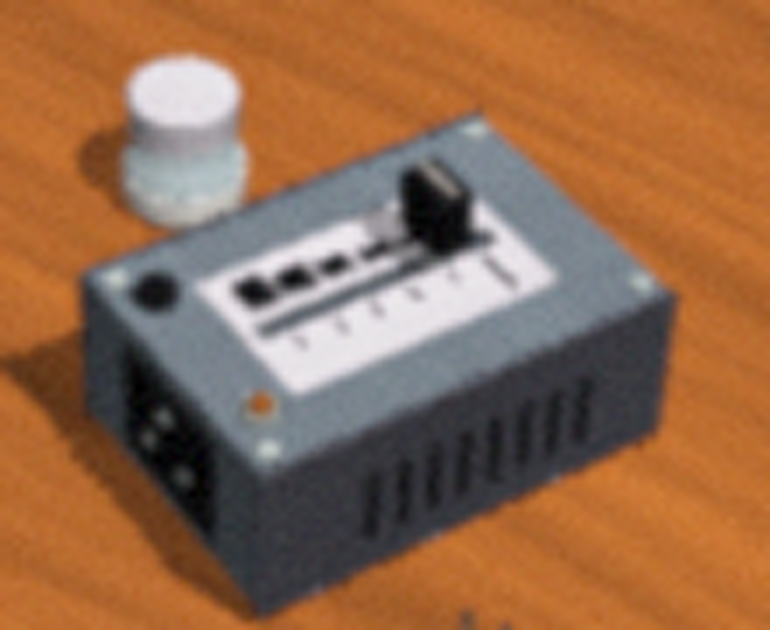

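View pics/side0c.png

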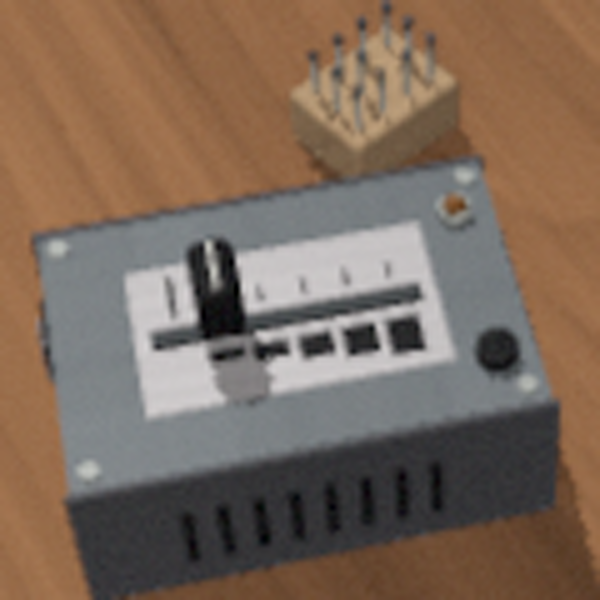

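The scene crop shows five short ticks and the off bar on the slot's left. The lever appears to be at the first click. I'll locate the box-top corners and the index line.

Run:
```python
from h import *
d={}
P={"scene":(7,235,165,[(478,112),(675,293),(263,465),(85,278)],(443,178)),
   "side":(5,175,175,[(483,158),(32,235),(68,500),(557,402)],(212,252))}
C={}
L={}
for n in P:
    k,x0,y0,c,l=P[n]; f,K,W=cam(n)
    g=lambda p:((p[0]+.5)/k-.5+x0,(p[1]+.5)/k-.5+y0)
    w=np.array([onz(K,W,g(p),.072)[:2] for p in c]); l=onz(K,W,g(l),.108)[:2]
    print(n,np.round(w,4).tolist(),"centre",w.mean(0).round(4),"lever",l.round(4))
    e=[np.linalg.norm(w[i]-w[(i+1)%4]) for i in range(4)];print(np.round(e,3))
    C[n]=w;L[n]=l
    print("cam",np.linalg.inv(W)[:3,3].round(3))
# scene order: off-right?, figure with centroid & longest axis
for n,w in C.items():
    v1=w[1]-w[0];v2=w[2]-w[1]
    v=v1+(w[2]-w[3]) if np.linalg.norm(v1)>np.linalg.norm(v2) else v2+(w[3]-w[0])
    if v[0]<0:v=-v
    x=v/np.linalg.norm(v);y=np.array([-x[1],x[0]]);c=w.mean(0)
    print(n,"yaw",np.degrees(np.arctan2(x[1],x[0])).round(2),"lever in frame",((L[n]-c)@x).round(4),((L[n]-c)@y).round(4))
```

```text
scene [[0.4253, 0.0156], [0.46, 0.1225], [0.609, 0.0694], [0.5803, -0.0313]] centre [0.5187 0.0441] lever [0.4978 0.0529]
[0.112 0.158 0.105 0.162]
cam [1.098 0.47  0.716]
side [[0.6156, 0.0709], [0.4609, 0.1223], [0.4271, 0.0157], [0.5806, -0.0337]] centre [0.521  0.0438] lever [0.5015 0.0551]
[0.163 0.112 0.161 0.11 ]
cam [ 0.353 -0.356  0.645]
scene yaw -18.22 lever in frame -0.0225 0.0019
side yaw -18.11 lever in frame -0.022 0.0047
```

The two views agree: centre about (0.520, 0.044), yaw about -18.2°, lever 22 mm behind the centre, so it sits in the first click. I'll turn the tool so its x lies along the slot and shut the fingers.

```bash
python3 -m inch '[[[1,0,0,0,7.2],[1,0,0,0,7.2],[1,0,0,0,7.2],[1,0,0,0,7.2],[1,0,0,0,7.2]]]' 20
cat > to.py <<'E'
import sys
from h import *
# needed shift in tool axes to reach slot-frame x (m from controller centre), y, and height
C=np.array([.520,.044]); Y=np.radians(-18.2)
X=np.array([np.cos(Y),np.sin(Y)]);N=np.array([-X[1],X[0]])
def rep(t=None):
    s=arm.observe();p=np.array(s["position"]);M=R.from_rotvec(s["ee_rot"]).as_matrix()
    q=p[:2]-C
    print("t",round(s["clock"],2),"p",p.round(4),"slot xy mm",(q@X*1e3).round(1),(q@N*1e3).round(1),"z",(p[2]*1e3).round(1),"yaw",np.degrees(np.arctan2(M[1,0],M[0,0])).round(2),"tilt",M[2].round(3),"F slot",np.round([np.dot(s["force"][:2],X),np.dot(s["force"][:2],N),s["force"][2]],2),"w",round(s["width"],3))
    if t is not None:
        g=np.r_[C+X*t[0]/1e3+N*t[1]/1e3,t[2]/1e3]
        print("shift mm",(M.T@(g-p)*1e3).round(1),"turn",(np.degrees(np.arctan2(M[1,0],M[0,0]))+18.2).round(2))
if __name__=="__main__": rep([float(a) for a in sys.argv[1:]] or None)
E
python3 to.py -70 0 200
```

```text
clock: 0.75
position: [0.1906, -0.5944, 0.2255]
ee_rot: [-3.094, 0.53, 0.001]
force: [0.7, 0.3, -0.2]
width: 0.616
t 0.75 p [ 0.1906 -0.5944  0.2255] slot xy mm -113.5 -709.3 z 225.5 yaw -19.45 tilt [-0.001 -0.002 -1.   ] F slot [ 0.62  0.5  -0.22] w 0.616
shift mm [  28.1 -710.    27. ] turn -1.25
```

```bash
python3 -m inch '[[[1,0,-48,0,0],[1,0,-48,0,0],[1,0,-48,0,0],[1,0,-48,0,-1.2],[1,0,-48,0,0],[1,0,-48,0,0],[1,4,-48,0,0],[1,4,-48,0,0],[1,4,-48,0,0],[1,4,-48,0,0],[1,4,-48,0,0],[1,4,-48,0,0]]]'
python3 to.py -70 0 180
```

```text
clock: 1.95
position: [0.4041, -0.0439, 0.2247]
ee_rot: [3.094, -0.522, 0.004]
force: [1.9, -1.5, 0.4]
width: 0.005
t 1.95 p [ 0.4041 -0.0439  0.2247] slot xy mm -82.7 -119.7 z 224.7 yaw -19.15 tilt [ 0.003  0.003 -1.   ] F slot [ 2.31 -0.78  0.36] w 0.005
shift mm [  10.5 -120.    44.3] turn -0.95
```

```bash
python3 -m inch '[[[1,3,-45,0,-0.9],[1,4,-45,0,0],[1,3,-30,15,0],[1,0,0,15,0],[1,0,0,14,0],[1,0,0,0,0],[1,0,0,0,0]]]'
python3 to.py -60 0 150
python3 - <<'E'
from h import *
f,K,W=cam("wrist");cv2.imwrite("pics/w1.png",f)
E
```

```text
clock: 2.65
position: [0.4557, 0.081, 0.1807]
ee_rot: [-3.103, 0.479, -0.011]
force: [-0.8, -0.3, -0.5]
width: 0.004
t 2.65 p [0.4557 0.081  0.1807] slot xy mm -72.6 15.0 z 180.7 yaw -17.56 tilt [ 0.006 -0.003 -1.   ] F slot [-0.64 -0.51 -0.53] w 0.004
shift mm [12.2 15.3 30.7] turn 0.64
```

View pics/w1.png

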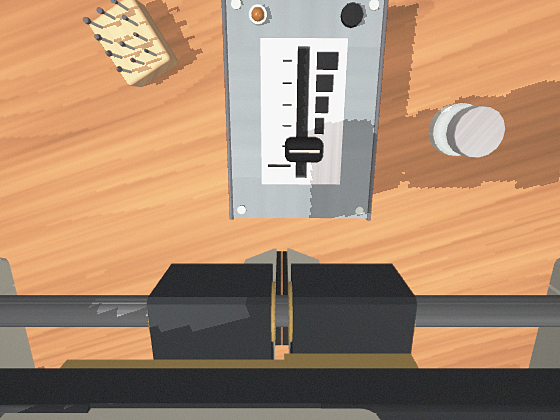

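The wrist view confirms the first click: the lever is at (304,150), the off bar at (280,165), and four ticks lie beyond it at rows 60–125. The fingertips are at (282,250). I'll refine the lever and slot position from this view.

Run:
```python
from h import *
import to
f,K,W=cam("wrist")
crop(f,225,0,160,225,2.6,"w1c.png")
for name,p,z in [("slot far",(303.5,47),.072),("slot near",(300.5,177),.072),("index line",(304,151.5),.108),("off bar",(280,165.5),.072),("tick1",(287,147),.072),("tick5",(287,61),.072),("s1",(241,210),.072),("s2",(360,210),.072),("jar cap",(476,132),.05),("fingertip",(282,250),.18)]:
    w=onz(K,W,p,z)[:2]; q=w-to.C
    print(name,w.round(4),"slot mm",(q@to.X*1e3).round(1),(q@to.N*1e3).round(1))
```

```text
slot far [0.5637 0.0305] slot mm 45.8 0.9
slot near [0.4754 0.0592] slot mm -47.1 0.5
index line [0.4982 0.0518] slot mm -23.2 0.6
off bar [0.4888 0.0717] slot mm -38.3 16.6
tick1 [0.5007 0.0624] slot mm -24.1 11.4
tick5 [0.5585 0.0443] slot mm 36.5 12.4
s1 [0.4641 0.1124] slot mm -74.5 47.5
s2 [0.4353 0.0214] slot mm -73.4 -47.9
jar cap [ 0.4636 -0.0875] slot mm -12.5 -142.5
fingertip [0.4645 0.0777] slot mm -63.2 14.6
```

View pics/w1c.png

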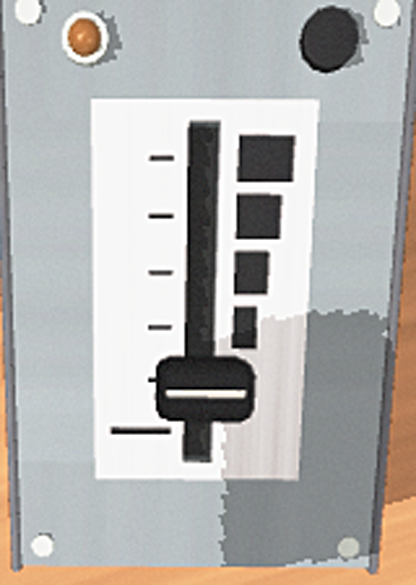

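Everything agrees within about 1 mm. Contact should come at TCP slot x of about -40. I'll descend behind the lever.

```bash
python3 -m inch '[[[1,4,5,0,0.6],[1,4,5,10,0],[1,4,5,20,0],[1,0,0,20,0],[1,0,0,20,0],[1,0,0,12,0],[1,0,0,0,0],[1,0,0,0,0]]]'
python3 to.py -50 0.5 90
```

```text
clock: 3.55
position: [0.4669, 0.0558, 0.0969]
ee_rot: [-3.098, 0.51, -0.022]
force: [-0.2, -0.7, 0.4]
width: 0.002
t 3.55 p [0.4669 0.0558 0.0969] slot xy mm -54.1 -5.4 z 96.9 yaw -18.71 tilt [ 0.013 -0.004 -1.   ] F slot [ 0.01 -0.76  0.4 ] w 0.002
shift mm [ 4.  -5.9  7. ] turn -0.51
```

```bash
python3 -m inch '[[[1,0,-3,3,-0.5],[1,0,-3,3,0],[1,1,0,0,0],[1,0,0,0,0]]]'
python3 to.py -44 0.5 90
python3 - <<'E'
from h import *
f,K,W=cam("wrist");cv2.imwrite("pics/w2.png",f)
E
```

```text
clock: 3.95
position: [0.4716, 0.0615, 0.0923]
ee_rot: [-3.099, 0.496, -0.027]
force: [0.2, 0.3, -0.3]
width: 0.002
t 3.95 p [0.4716 0.0615 0.0923] slot xy mm -51.4 1.5 z 92.3 yaw -18.2 tilt [ 0.017 -0.005 -1.   ] F slot [ 0.09  0.33 -0.29] w 0.002
shift mm [7.4 1.  2.4] turn -0.0
```

View pics/w2.png

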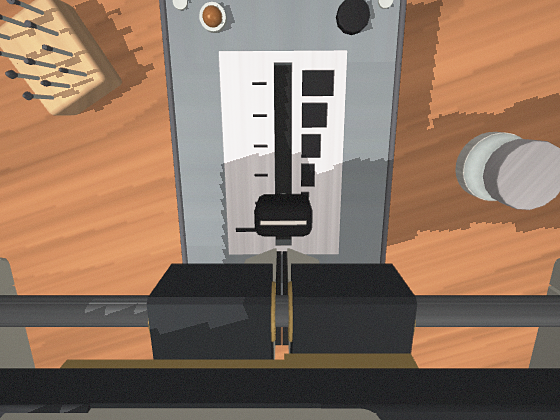

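The lever is at (284,222), directly ahead of the fingertips at (282,252), with a small gap. I'll advance gently.

```bash
python3 -m inch '[[[1,2,0.5,0.5,0],[1,2,0.5,0.5,0],[1,2,0,0,0],[1,2,0,0,0]]]'
python3 to.py
python3 -m inch '[[[1,1.5,0,0,0],[1,1.5,0,0,0]]]'
python3 to.py
```

```text
clock: 4.4
position: [0.4795, 0.0578, 0.0918]
ee_rot: [-3.099, 0.496, -0.028]
force: [-0.8, 0.4, -0.4]
width: 0.008
t 4.4 p [0.4795 0.0578 0.0918] slot xy mm -42.8 0.5 z 91.8 yaw -18.19 tilt [ 0.017 -0.006 -1.   ] F slot [-0.91  0.17 -0.4 ] w 0.008
clock: 4.6
position: [0.4816, 0.057, 0.0917]
ee_rot: [-3.1, 0.496, -0.025]
force: [-5.9, 3.4, 5.7]
width: 0.006
t 4.6 p [0.4816 0.057  0.0917] slot xy mm -40.5 0.4 z 91.7 yaw -18.18 tilt [ 0.015 -0.005 -1.   ] F slot [-6.66  1.35  5.68] w 0.006
```

```bash
python3 -m inch '[[[1,1.5,0,0,0],[1,1.5,0,0,0]]]'
python3 to.py
python3 - <<'E'
from h import *
f,K,W=cam("wrist");cv2.imwrite("pics/w3.png",f)
E
```

```text
clock: 4.8
position: [0.4817, 0.0569, 0.0913]
ee_rot: [-3.101, 0.494, -0.017]
force: [-5.7, 2.6, 5.1]
width: 0.005
t 4.8 p [0.4817 0.0569 0.0913] slot xy mm -40.5 0.3 z 91.3 yaw -18.11 tilt [ 0.01  -0.003 -1.   ] F slot [-6.27  0.66  5.08] w 0.005
```

View pics/w3.png

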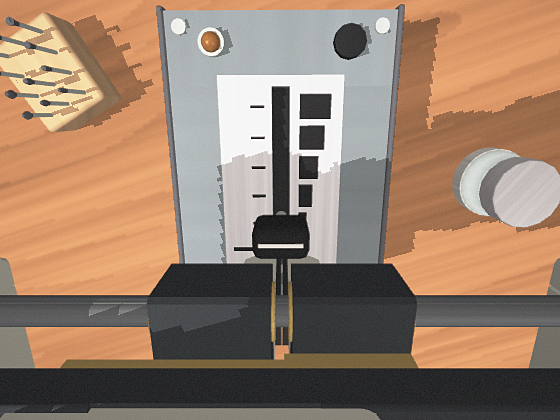

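Contact is made at about 6 N and the lever is still in the first click. The 1.5 mm rows stall against the spring, so I'll try a slightly longer row.

```bash
python3 -m inch '[[[1,2,0,0,0]]]'; python3 to.py
python3 -m inch '[[[1,2.3,0,0,0]]]'; python3 to.py
```

```text
clock: 4.95
position: [0.4819, 0.0568, 0.0911]
ee_rot: [-3.101, 0.493, -0.012]
force: [-5.8, 2.1, 4.8]
width: 0.007
t 4.95 p [0.4819 0.0568 0.0911] slot xy mm -40.2 0.3 z 91.1 yaw -18.05 tilt [ 0.008 -0.003 -1.   ] F slot [-6.12  0.18  4.84] w 0.007
clock: 5.05
position: [0.4825, 0.0566, 0.0909]
ee_rot: [-3.102, 0.491, -0.008]
force: [-5.4, 1.9, 4.7]
width: 0.006
t 5.05 p [0.4825 0.0566 0.0909] slot xy mm -39.6 0.3 z 90.9 yaw -18.0 tilt [ 0.005 -0.002 -1.   ] F slot [-5.76  0.08  4.69] w 0.006
```

```bash
python3 -m inch '[[[1,2.3,0,-0.2,0],[1,2.3,0,-0.2,0]]]'; python3 to.py
python3 -m inch '[[[1,2,0,-0.2,0],[1,2,0,-0.2,0]]]'; python3 to.py
```

```text
clock: 5.25
position: [0.4843, 0.056, 0.0909]
ee_rot: [-3.103, 0.489, -0.0]
force: [-3.3, 1.1, 2.9]
width: 0.006
t 5.25 p [0.4843 0.056  0.0909] slot xy mm -37.7 0.2 z 90.9 yaw -17.91 tilt [ 0. -0. -1.] F slot [-3.48  0.05  2.9 ] w 0.006
clock: 5.45
position: [0.4873, 0.0551, 0.091]
ee_rot: [3.103, -0.488, -0.002]
force: [-0.8, 1.7, -0.7]
width: 0.004
t 5.45 p [0.4873 0.0551 0.091 ] slot xy mm -34.5 0.3 z 91.0 yaw -17.87 tilt [-0.002  0.    -1.   ] F slot [-1.31  1.37 -0.74] w 0.004
```

```bash
python3 -m inch '[[[1,0.5,0,0,0],[1,0,0,0,0]]]'; python3 to.py
python3 - <<'E'
from h import *
f,K,W=cam("wrist");cv2.imwrite("pics/w4.png",f)
E
```

```text
clock: 5.65
position: [0.4888, 0.0545, 0.091]
ee_rot: [-3.103, 0.489, 0.0]
force: [-1.4, -0.5, -0.1]
width: 0.004
t 5.65 p [0.4888 0.0545 0.091 ] slot xy mm -32.9 0.3 z 91.0 yaw -17.9 tilt [-0. -0. -1.] F slot [-1.17 -0.86 -0.06] w 0.004
```

View pics/w4.png

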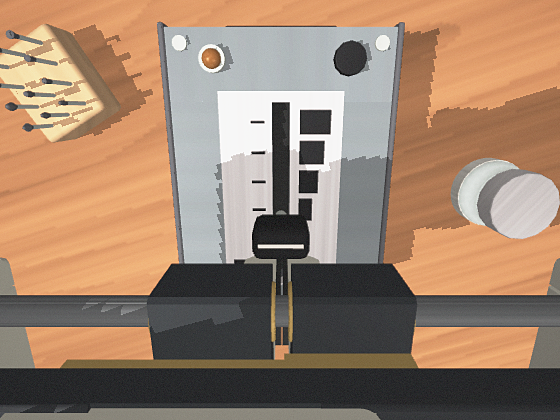

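The lever at (281,243) has not jumped yet. It is about half-way, with the click-2 tick at (259,209). I'll creep on.

```bash
python3 -m inch '[[[1,0.8,0,0,0],[1,0,0,0,0]]]'; python3 to.py
python3 - <<'E'
from h import *
f,K,W=cam("wrist");cv2.imwrite("pics/w5.png",f[60:300,140:420])
E
```

```text
clock: 5.9
position: [0.4905, 0.054, 0.0912]
ee_rot: [-3.103, 0.49, -0.002]
force: [0.1, -0.3, 0.6]
width: 0.002
t 5.9 p [0.4905 0.054  0.0912] slot xy mm -31.1 0.2 z 91.2 yaw -17.93 tilt [ 0.001 -0.    -1.   ] F slot [ 0.24 -0.28  0.57] w 0.002
```

View pics/w5.png

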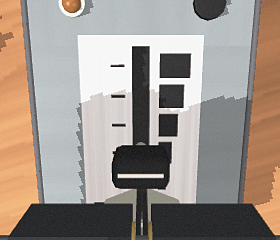

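It jumped: a gap is open behind the lever, and ticks 3, 4 and 5 remain ahead. The controller has not moved. Next contact should come at about -26 and release at about -18, and I must stay well short of -11.

```bash
python3 -m inch '[[[1,1.5,0,0,0],[1,1.5,0,0,0],[1,1,0,0,0],[1,0,0,0,0]]]'; python3 to.py
python3 -m inch '[[[1,2.3,0,-0.2,0],[1,2.3,0,-0.2,0]]]'; python3 to.py
```

```text
clock: 6.35
position: [0.4951, 0.0525, 0.0914]
ee_rot: [-3.103, 0.49, -0.003]
force: [-0.2, 0.2, 0.3]
width: 0.003
t 6.35 p [0.4951 0.0525 0.0914] slot xy mm -26.3 0.3 z 91.4 yaw -17.94 tilt [ 0.002 -0.001 -1.   ] F slot [-0.26  0.13  0.27] w 0.003
clock: 6.55
position: [0.4967, 0.0519, 0.0914]
ee_rot: [3.103, -0.488, -0.005]
force: [-6.5, 2.1, 5.1]
width: 0.007
t 6.55 p [0.4967 0.0519 0.0914] slot xy mm -24.6 0.2 z 91.4 yaw -17.87 tilt [-0.003  0.001 -1.   ] F slot [-6.83 -0.07  5.06] w 0.007
```

```bash
python3 -m inch '[[[1,2.3,0,-0.2,0],[1,2.3,0,-0.2,0]]]'; python3 to.py
python3 -m inch '[[[1,2.2,0,-0.2,0],[1,2,0,-0.2,0]]]'; python3 to.py
```

```text
clock: 6.75
position: [0.4985, 0.0513, 0.0915]
ee_rot: [3.103, -0.486, -0.012]
force: [-4.1, 1.3, 3.2]
width: 0.007
t 6.75 p [0.4985 0.0513 0.0915] slot xy mm -22.7 0.2 z 91.5 yaw -17.8 tilt [-0.008  0.002 -1.   ] F slot [-4.27 -0.06  3.21] w 0.007
clock: 6.95
position: [0.5017, 0.0502, 0.0916]
ee_rot: [3.103, -0.485, -0.015]
force: [-2.3, 1.1, -1.3]
width: 0.007
t 6.95 p [0.5017 0.0502 0.0916] slot xy mm -19.4 0.2 z 91.6 yaw -17.76 tilt [-0.009  0.003 -1.   ] F slot [-2.48  0.33 -1.33] w 0.007
```

```bash
python3 -m inch '[[[1,0.8,0,0,0],[1,0,0,0,0]]]'; python3 to.py
python3 - <<'E'
from h import *
f,K,W=cam("wrist");cv2.imwrite("pics/w6.png",f[60:300,140:420])
E
```

```text
clock: 7.15
position: [0.5036, 0.0496, 0.0916]
ee_rot: [3.103, -0.485, -0.013]
force: [-0.0, 0.2, -0.3]
width: 0.003
t 7.15 p [0.5036 0.0496 0.0916] slot xy mm -17.3 0.2 z 91.6 yaw -17.78 tilt [-0.008  0.002 -1.   ] F slot [-0.07  0.2  -0.31] w 0.003
```

View pics/w6.png

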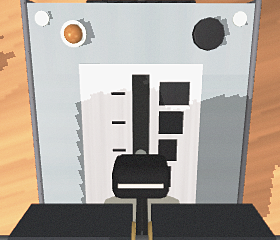

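The index line at (144,185) shows the lever still against the fingertip at the hump, with the force near zero. A little further.

```bash
python3 -m inch '[[[1,0.6,0,0,0],[1,0,0,0,0]]]'; python3 to.py
python3 - <<'E'
from h import *
f,K,W=cam("wrist");cv2.imwrite("pics/w7.png",f[60:300,140:420])
E
```

```text
clock: 7.4
position: [0.5051, 0.0492, 0.0918]
ee_rot: [3.103, -0.486, -0.011]
force: [-0.5, -0.5, -0.3]
width: 0.009
t 7.4 p [0.5051 0.0492 0.0918] slot xy mm -15.8 0.3 z 91.8 yaw -17.81 tilt [-0.007  0.002 -1.   ] F slot [-0.36 -0.61 -0.3 ] w 0.009
```

View pics/w7.png

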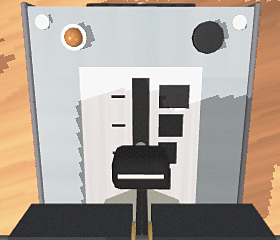

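The index line is now at (144,176) with a gap behind it and only ticks 4 and 5 ahead, so the lever jumped into the third click. I'll back off, rise and check.

```bash
python3 -m inch '[[[1,-5,0,0,0],[1,-15,0,0,0],[1,-15,0,0,0],[1,-10,0,0,0],[1,0,0,-25,0],[1,0,0,-30,0],[1,0,0,-30,0],[1,0,0,-20,0],[1,0,0,0,0],[1,0,0,0,0]]]'; python3 to.py
python3 - <<'E'
from h import *
import to
for n in("wrist","side","scene"):
    f,K,W=cam(n);cv2.imwrite(f"pics/{n}8.png",f)
    if n=="wrist": print("pred px click3 index", proj(K,W,np.r_[to.C+to.X*.0075,.108]).round(1),"click2",proj(K,W,np.r_[to.C-to.X*.0075,.108]).round(1))
crop(cv2.imread("pics/side8.png"),175,175,120,120,5,"side8c.png")
a=cv2.imread("pics/side0.png");b=cv2.imread("pics/side8.png")
E
```

```text
clock: 8.45
position: [0.458, 0.0641, 0.2004]
ee_rot: [3.102, -0.484, -0.012]
force: [0.1, -0.3, -0.4]
width: 0.003
t 8.45 p [0.458  0.0641 0.2004] slot xy mm -65.2 -0.2 z 200.4 yaw -17.73 tilt [-0.007  0.003 -1.   ] F slot [ 0.17 -0.24 -0.43] w 0.003
pred px click3 index [281.4 112.5] click2 [281.2 134.5]
```

View pics/wrist8.png

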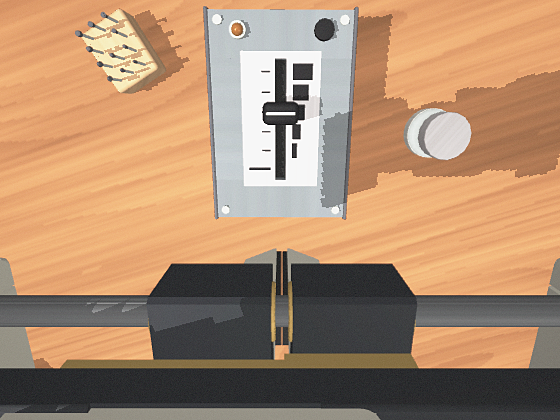

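View pics/side8c.png

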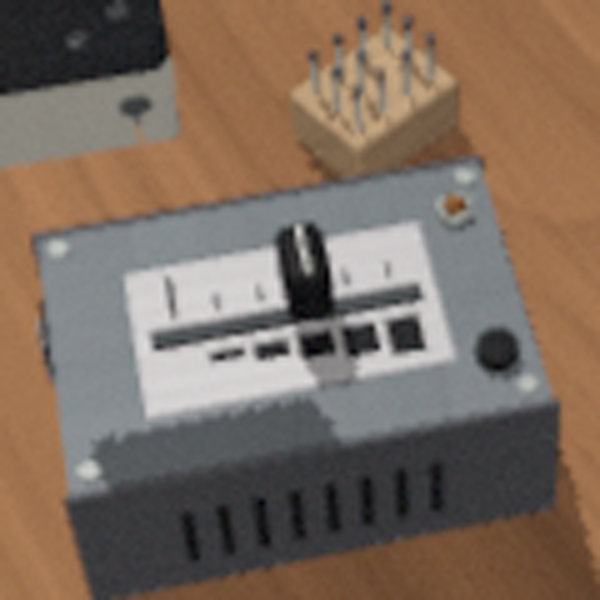

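The index line is at (281,113), against a predicted (281.4,112.5) for the third click. Ticks 1, 2, 4 and 5 and the off bar are visible, with tick 3 hidden by the lever. In the side view the controller's corners and the bur block have the same pixels as at the start. The robot touches nothing, so I'm handing in.

Run:
```python
from h import *
workorder.sign_off()
```

```text
the job is handed in; nothing more can be done
```

The lever started in the first click. I pushed it with the shut fingertips two clicks forward, to the third click above off, then backed off, raised the gripper clear and handed the job in at about 8.5 s of robot time.

- **Lever:** in the last wrist picture its index line was at pixel (281,113), against a predicted (281.4,112.5) for the third click. Ticks 1, 2, 4 and 5 were visible, and the lever hid tick 3.
- **Forces:** the push force read about 6–7 N along the slot at each click, well under the 13 N that could drag the box. Readings after backing off were near zero. An unexplained upward force of about 5 N also showed while pushing, most likely friction on the lever.
- **Controller and bystanders:** in the side view the controller's corners and the bur block looked unmoved. The jar, in the wrist view, showed no sign of contact. I did not re-check the ring clamp in the last pictures, but the arm never went near it.

No check failed or disagreed. Two of the pictures I took to see whether the lever had jumped showed it still short of the hump, so I crept a little further each time.

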